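Put the washed food-processor cutters away

TASK

The washed cutting tools are drying on the blue mat: put each one away in the bamboo holder it belongs to. Slide the small grating disc fully home into the lower slot of the disc rack and the large slicing disc fully home into the upper slot, hub up, set the chopping blade down over the post of the round dock, and lay the peeler flat in the tray. Leave the pepper mill, the herb jar and the kitchen timer where they are.

Things in the scene. Friction and masses are not known exactly. Their poses are not given: they have to be found in the camera images.
- slicing_disc: Large slicing disc of a food processor: bright steel, 130 mm across, 6 mm thick, with two straight slots and a white round hub in the middle (30 mm across, 26 mm tall above the disc) to grip it by. Lies hub up on the drying mat, whose top is at z = 4 mm. Origin: centre of the underside, z up. About 170 g. Belongs in the rack's upper slot.
- grating_disc: Small grating disc: bright steel, 90 mm across, 6 mm thick, with rings of small teeth and a red round hub in the middle (30 mm across, 26 mm tall above the disc) to grip it by. Lies hub up on the drying mat. Origin: centre of the underside, z up. About 100 g. Belongs in the rack's lower slot.
- chopping_blade: Chopping blade: upright black hub, 36 mm across, 70 mm tall, with two steel wings low down that reach 46 mm from the axis along its +x and -x, all below 22 mm. Blind bore in the hub, open at the bottom, 26 mm across, 62 mm deep. Stands on the drying mat; grip the hub near its top, closing along its y. Origin: centre of the underside, z up. About 120 g. Belongs on the dock's post.
- peeler: Vegetable peeler with dark green handle, lying flat on the mat, 170 mm long along its x: handle, 25 mm wide, 22 mm high, from x = -85 to +20 mm, then a thin metal blade to x = +85 mm. Grip it across the handle. Origin: middle of its length, within 2 mm of what it lies on; z up. About 80 g. Belongs in the tray.
- disc_rack: Stepped bamboo disc rack, fixed. Discs slide in from its open front (-x side) along its +x on side ledges that begin at x = -56 mm. Origin: on the worktop under the centre of a home disc. Lower slot: z 16 to 30 mm, 104 mm wide, 78 mm between its top lips. Upper: z 56 to 70, 144 wide, 118 between lips. Top 75 mm. Open above the middle, for the gripper; a disc in the upper slot blocks the lower.
- blade_dock: Round bamboo blade dock, fixed to the worktop: a shallow bowl 116 mm across (106 mm inside) with a 28 mm high rim and its floor at z = 6 mm; in the middle stands a steel post, 10 mm across, its rounded top at z = 47 mm. Origin: centre of the underside.
- tool_tray: Shallow bamboo tray with cork floor, fixed to the worktop: 230 mm long along its x, 104 mm wide along y, 26 mm high; inside 220 x 94 mm, floor at z = 5 mm. Origin: centre of the underside.
- pepper_mill: Bystander: brown wooden pepper mill, 58 mm across, 170 mm tall. Origin: centre of the underside.
- herb_jar: Bystander: glass jar with green herbs and steel lid, 68 mm across, 100 mm tall. Origin: centre of the underside.
- kitchen_timer: Bystander: round kitchen timer, dark base, white dial, 66 mm across, 46 mm tall. Origin: centre of the underside.

How it is judged:
By the outcome, as a careful person would: the job done as asked, in the order asked, and still so for the second after the job is handed in, with the robot touching nothing.
It also fails if it takes over 106 s, if anything falls off the work surface, if the arm or the gripper's body presses on something with over 40 N, if the wrist force passes 120 N, or if a joint passes its speed limit or range.

ROBOT

A 6-joint arm with a two-finger parallel gripper is mounted at the origin on a cart in front of the work surface, level with it; the furniture and walls round the work are solid. World frame = base frame: x ahead of the robot, y to its left, z up, the work surface at z = 0. Lengths are in m, angles in rad, forces in N, time in s.
With the tool pointing down it reaches from about 0.375 to 0.9 m from the base axis. Payload 3.1 kg.
Tool frame: the origin (TCP) lies between the finger pads; the fingertips stand manip.finger_overhang ahead of it and the grasp point (between the pads) lies 5 mm behind it (manip.finger_overhang is the distance from the TCP to the fingertips, in m); z points along the fingers, y is the line along which they close (so a half turn about z gives the same grasp; the last joint's range is limited). The gripper opens to 85 mm and grips with 20 to 120 N. Pads are 22 mm wide; open, the fingers measure 114 mm over their backs; the gripper's body (76 mm by 85 mm) begins 54 mm behind the grasp point. The pads swing forward as they close: fully open they stand 13 mm farther back than shut.
Start: joints at [1.143, 0.527, 1.433, -0, 1.181, -0.178], TCP at [0.154, 0.606, 0.245] pointing down, gripper open.
Joint ranges: [-3.08, 3.08], [-0.75, 2.2], [0.22, 2.44], [-1.43, 4.57], [0, 2.65], [-2.85, 2.85]. Speed limits (rad/s): [2.79, 2.79, 3.14, 3.14, 3.14, 3.14].

INTERFACE

Orientations are given as a unit quaternion [x, y, z, w].
In Python, from station import manip gives the robot as it stands.
- The arm moves only by the tool drive_tool, never from a script. Its argument "plan" is a list of rows, each a list of 7 numbers: the shift along the tool's x, y, z in m, then the turn, a rotation vector about the tool's x, y, z in degrees, then the opening, from -1 (shut) to 1 (fully open). In form: [[x, y, z, wx, wy, wz, gripper], ...]. A call has 1 to 10 rows; each row shifts and turns the commanded pose from where the row before left it, along the tool's axes as they then stand; what a row does not reach is not made up. A row lasts 1/10 s, in which the tool goes at most 50 mm and 8.59 degrees, less where a joint would pass 70% of its speed; a pose out of reach is approached as far as the arm can. A call is refused whole if a number of a shift passes 0.05 or a number of a turn 8.59, either way. A call with a gripper value outside its range is refused whole. The fingers move at their own pace and stop on an object; "newtons" is the grip in N (left out, the last holds). Time passes only in rows, so rows that do not move let the fingers close. It gives the time, the measured TCP pose, the force, the opening and the grip force at its end, in the units of the state.
- manip.sense(): the state, without advancing time (a new reading comes with each control period).
- manip.snapshot(name): name is "scene" or "top" or "wrist"; returns a dict with "image" (480x640x3 uint8, red, green, blue), "z_map" (480x640 float32, m along the optical axis (not along the pixel's ray), 0 where there is no reading), "fov_y" (degrees; the focal length in pixels is half the picture's height over the tangent of half this angle, whatever the lens; pixels are square), "cx", "cy" (the principal point, pixels), "extrinsics" (4x4, takes a point from camera to world coordinates); the wrist camera has in their place "mount" (4x4, takes a point from camera to tool coordinates, whose origin is the TCP and whose axes are the flange's). Camera axes: x right, y up, looking along -z (the intrinsics and any distortion apply to the point x, -y, -z); pixel columns grow to the right and rows downward; lengths in m; the calibration is good to about 2 mm. A picture is of the moment at which its call begins: read the wrist's pose just before it.
- manip.sign_off(): hands the job in; it is judged then, once.
The state is a dict: "t": time; "q": joint angles; "qd": joint speeds; "tau": joint torques, N m; "tcp_pos": TCP position; "tool_rot": TCP orientation; "force": force on the tool from outside, world axes, zero at the start; "ft_torque": the same for the moment, N m; "finger_gap": opening from 0.0 (shut) to 1.0 (fully open); "gripper_force": force on a finger pad.
Only numpy, scipy, OpenCV 4.12 (cv2) and the standard library are available. Lean on these libraries where they do the work, as an engineer would, in place of code of your own. Each camera call takes 0.05 s, during which the arm holds its last target. There are 200 camera calls.

## Working session

There is one attempt and no reset: what is moved stays moved. The work goes in short steps, Python scripts to look and compute and a tool call to move; the robot and the scene stay as the last step left them, time stands still between calls to the robot, and variables do not carry over. Pictures are saved under pics/ and viewed, at most 18 in all, crops included, and the job is handed in when it is done.

Besides the shell and the picture viewer there is one more tool, called after "Emit:" as name([rows], argument=value, ...), one row to a line, values as JSON. drive_tool: Moves the arm, as the interface text tells. Its arguments: {"type":"object","properties":{"plan":{"type":"array"},"newtons":{"type":"number"}},"required":["plan"]}

```bash
ls; mkdir -p pics; cat > h.py <<'E'
import numpy as np, cv2
from station import manip
from scipy.spatial.transform import Rotation as R
def grab(n):
    s=manip.sense(); d=manip.snapshot(n)
    d['f']=240/np.tan(np.radians(d['fov_y'])/2)
    if n=='wrist':
        T=np.eye(4);T[:3,:3]=R.from_quat(s['tool_rot']).as_matrix();T[:3,3]=s['tcp_pos']
        d['E']=T@np.array(d['mount'])
    else: d['E']=np.array(d['extrinsics'])
    return d
def save(d,name): cv2.imwrite('pics/'+name,d['image'][:,:,::-1])
def cloud(d):
    v,u=np.mgrid[0:480,0:640]; z=d['z_map']
    p=np.stack([(u-d['cx'])/d['f']*z,-(v-d['cy'])/d['f']*z,-z],-1)
    return p@d['E'][:3,:3].T+d['E'][:3,3]
def ray(d,u,v,h):
    r=d['E'][:3,:3]@np.array([(u-d['cx'])/d['f'],-(v-d['cy'])/d['f'],-1.]); o=d['E'][:3,3]
    return o+r*(h-o[2])/r[2]
E
python3 - <<'E'
from h import *
s=manip.sense(); print({k:np.round(v,3) for k,v in s.items()}, manip.finger_overhang)
for n in('scene','top','wrist'):
    d=grab(n); save(d,n+'0.png'); print(n,{k:v for k,v in d.items() if k not in('image','z_map')})
    np.savez(f'{n}0.npz',**{k:v for k,v in d.items()})
E
```

```text
pics
{'t': np.float64(0.0), 'q': array([ 1.143,  0.528,  1.434,  0.   ,  1.181, -0.179]), 'qd': array([-0.   ,  0.001, -0.001, -0.   ,  0.   ,  0.001]), 'tau': array([ 2.0000e-03, -4.4235e+01, -1.7803e+01, -0.0000e+00,  8.0000e-03,
       -0.0000e+00]), 'tcp_pos': array([0.154, 0.605, 0.244]), 'tool_rot': array([ 0.124,  0.992, -0.001, -0.   ]), 'force': array([0.794, 0.32 , 0.25 ]), 'ft_torque': array([0.026, 0.012, 0.005]), 'gripper_force': np.float64(0.0), 'finger_gap': np.float64(0.998)} 0.014
scene {'fov_y': 51.372746497583556, 'cx': 317.65676344653707, 'cy': 239.62743590306852, 'extrinsics': array([[ 0.43945252,  0.55938405, -0.70283068, -0.38930246],
       [-0.8980909 ,  0.25817004, -0.35606314, -0.48097586],
       [-0.01772622,  0.78767869,  0.6158312 ,  0.90328929],
       [ 0.        ,  0.        ,  0.        ,  1.        ]]), 'f': np.float64(498.9868334381598), 'E': array([[ 0.43945252,  0.55938405, -0.70283068, -0.38930246],
       [-0.8980909 ,  0.25817004, -0.35606314, -0.48097586],
       [-0.01772622,  0.78767869,  0.6158312 ,  0.90328929],
       [ 0.        ,  0. 
[... 690 characters left out ...]
59854860471, 'cx': 316.7847921110584, 'cy': 234.3337679041413, 'mount': array([[-3.85134907e-05,  9.54134980e-01,  2.99376750e-01,
         7.57325258e-02],
       [ 9.99999999e-01,  4.20644200e-05, -5.41673284e-06,
         1.55351750e-04],
       [-1.77614036e-05,  2.99376749e-01, -9.54134981e-01,
        -1.28105456e-01],
       [ 0.00000000e+00,  0.00000000e+00,  0.00000000e+00,
         1.00000000e+00]]), 'f': np.float64(336.9674432187318), 'E': array([[ 0.24624769, -0.92501205, -0.28933506,  0.08034175],
       [ 0.96920505,  0.23443122,  0.07538943,  0.62422598],
       [-0.00190696, -0.29898947,  0.9542545 ,  0.37256144],
       [ 0.        ,  0.        ,  0.        ,  1.        ]])}
```

View pics/top0.png

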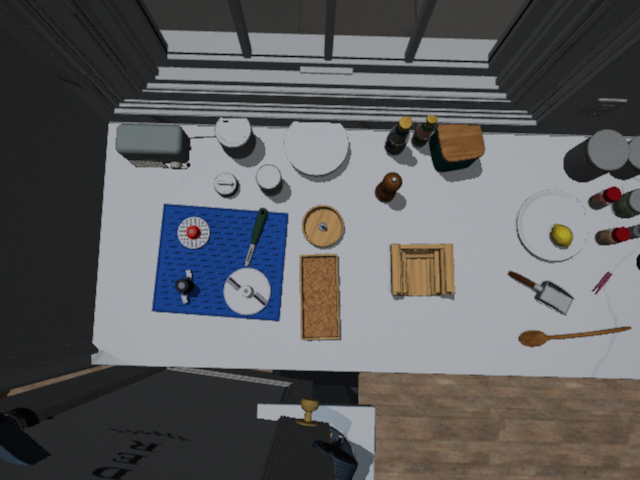

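View pics/scene0.png

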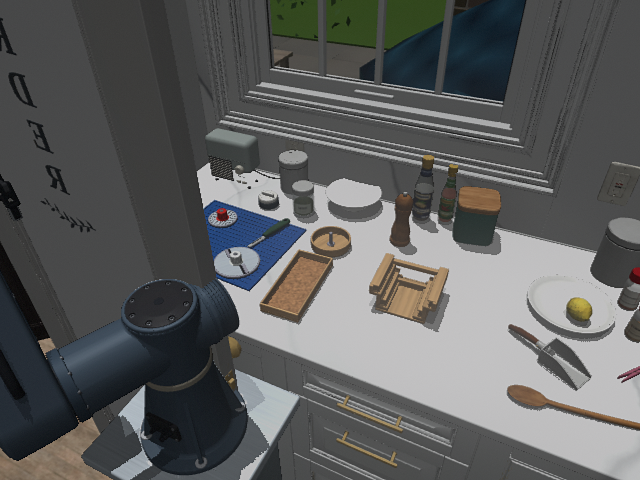

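The top view shows the grating disc (193,232), peeler (256,237), slicing disc (247,291), blade (184,287), dock (323,227), tray (320,297), rack (422,270, back bar up/+x side, open front down), and the bystanders: mill (389,188), jar (269,180), timer (226,185). The scene view confirms that the rack's bar is at the far side.

```bash
python3 - <<'E'
from h import *
d=dict(np.load('top0.npz')); im=d['image']; hsv=cv2.cvtColor(im,cv2.COLOR_RGB2HSV); P=cloud(d); np.save('P.npy',P)
def st(name,m,box,h):
    x0,y0,x1,y1=box; M=np.zeros((480,640),np.uint8); M[y0:y1,x0:x1]=m[y0:y1,x0:x1]
    n,l,s,c=cv2.connectedComponentsWithStats(M)
    if n<2: print(name,'none'); return
    i=1+np.argmax(s[1:,4]); mm=l==i
    cnt=max(cv2.findContours(mm.astype(np.uint8),0,1)[0],key=cv2.contourArea)
    r=cv2.minAreaRect(cnt)
    z=P[mm][:,2]; print(name,s[i,4],'px',c[i].round(1),'xyz med',np.median(P[mm],0).round(4),'z10/90',np.percentile(z,[10,90]).round(4),'ray',ray(d,*c[i],h).round(4),'rectc',ray(d,*r[0],h).round(4),
     'corners',[ray(d,*b,h)[:2].round(3).tolist() for b in cv2.boxPoints(r)])
H,S,V=[hsv[...,i].astype(int) for i in range(3)]
z=P[...,2]
blue=(H>105)&(H<130)&(S>120)
nb=~blue
st('redhub',((H<8)|(H>172))&(S>150)&(V>80),(170,210,220,255),.036)
st('grdisc',nb,(165,210,222,255),.010)
st('sldisc',nb,(215,262,275,320),.010)
st('blackhub',(V<50),(165,265,205,310),.074)
st('blade all',nb,(165,262,205,315),.015)
st('peeler handle',(V<90)&(S<250)&nb&(H<100)&(H>40),(235,200,280,275),.026)
st('peeler all',nb,(240,207,275,267),.015)
bam=(H>8)&(H<25)&(S>60)
st('dock',bam,(295,200,350,250),.028)
st('tray',bam,(295,250,350,345),.026)
st('rack',bam,(380,235,465,305),.075)
st('mill',bam,(370,165,410,205),.17)
for n,b in dict(white_hub=(235,280,262,305),jar=(250,160,290,200),timer=(210,168,242,200)).items():
    x0,y0,x1,y1=b; zz=z[y0:y1,x0:x1]; t=np.percentile(zz,97); m=(z>t-.006); st(n,m,b,t)
c=[cv2.resize(im[195:325,150:350],(800,520),interpolation=cv2.INTER_CUBIC)]
cv2.imwrite('pics/crop1.png',c[0][:,:,::-1])
cv2.imwrite('pics/crop2.png',cv2.resize(im[225:315,375:475],(660,594),interpolation=cv2.INTER_CUBIC)[:,:,::-1])
E
```

```text
redhub 86 px [192.  231.3] xyz med [0.6059 0.3532 0.0331] z10/90 [0.0101 0.0391] ray [0.6047 0.3514 0.036 ] rectc [0.6057 0.3523 0.036 ] corners [[0.601, 0.373], [0.628, 0.352], [0.611, 0.331], [0.584, 0.353]]
grdisc 848 px [193.2 232.3] xyz med [0.6047 0.3521 0.01  ] z10/90 [0.0046 0.0304] ray [0.6056 0.3538 0.01  ] rectc [0.6063 0.3545 0.01  ] corners [[0.65, 0.401], [0.652, 0.313], [0.563, 0.308], [0.561, 0.396]]
sldisc 1824 px [246.7 290.6] xyz med [0.4485 0.1988 0.0096] z10/90 [0.0047 0.0151] ray [0.4488 0.1993 0.01  ] rectc [0.4485 0.199  0.01  ] corners [[0.445, 0.291], [0.541, 0.202], [0.452, 0.107], [0.357, 0.196]]
blackhub 213 px [186.4 286.7] xyz med [0.4535 0.3542 0.0489] z10/90 [0.0016 0.075 ] ray [0.4529 0.3498 0.074 ] rectc [0.4455 0.348  0.074 ] corners [[0.466, 0.384], [0.484, 0.337], [0.425, 0.312], [0.407, 0.359]]
blade all 310 px [184.7 285.8] xyz med [0.4563 0.3613 0.0433] z10/90 [0.0098 0.0758] ray [0.4572 0.3679 0.015 ] rectc [0.4566 0.3699 0.015 ] corners [[0.502, 0.394], [0.504, 0.351], [0.411, 0.346], [0.41, 0.389]]
peeler handle 273 px [258.5 224.9] xyz med
[... 1199 characters left out ...]
orners [[0.697, -0.122], [0.76, -0.169], [0.73, -0.208], [0.667, -0.16]]
white_hub 81 px [245.4 291. ] xyz med [0.4473 0.1999 0.0359] z10/90 [0.0328 0.0392] ray [0.447  0.1993 0.0379] rectc [0.447  0.2003 0.0379] corners [[0.46, 0.214], [0.461, 0.187], [0.434, 0.186], [0.433, 0.213]]
jar 373 px [267.7 176.8] xyz med [0.7475 0.1453 0.0986] z10/90 [0.0961 0.102 ] ray [0.7467 0.1454 0.1017] rectc [0.7461 0.1446 0.1017] corners [[0.778, 0.178], [0.779, 0.114], [0.715, 0.112], [0.713, 0.175]]
timer 61 px [223.6 183. ] xyz med [0.7393 0.2714 0.0417] z10/90 [0.0387 0.0477] ray [0.7395 0.2706 0.0432] rectc [0.7396 0.2697 0.0432] corners [[0.737, 0.293], [0.753, 0.289], [0.743, 0.247], [0.726, 0.25]]
```

View pics/crop1.png

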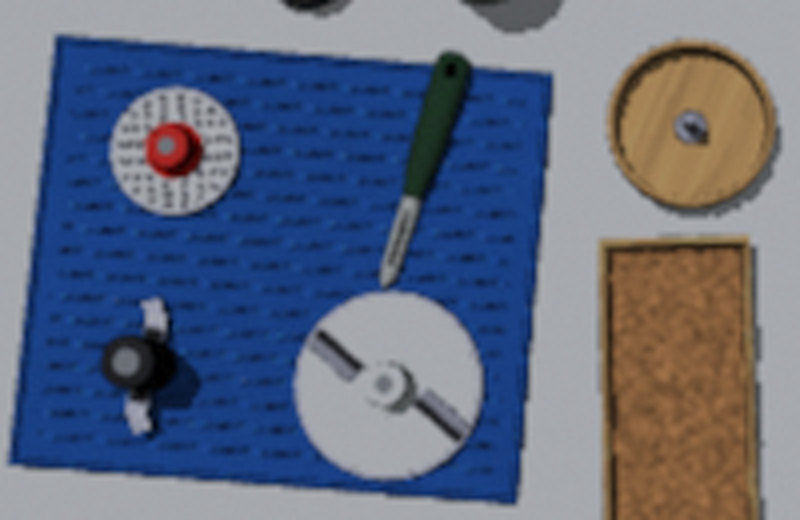

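View pics/crop2.png

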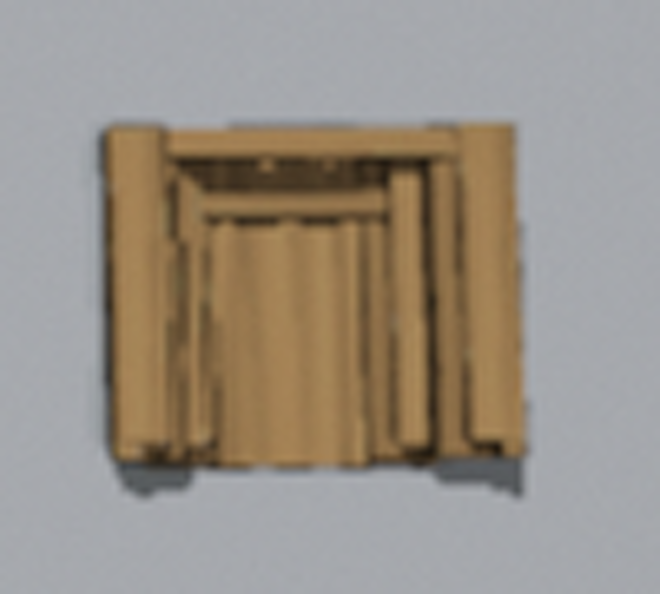

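```bash
cat >> h.py <<'E'
def rot(yaw): # tool down, tool y at world angle yaw (deg)
    a=np.radians(yaw); y=np.array([np.cos(a),np.sin(a),0]); z=np.array([0,0,-1.]); return np.stack([np.cross(y,z),y,z],1)
def plan(pts,step=.045,turn=8.5,start=None):
    """pts: (x,y,z,yaw); prints rows (mm, deg) needed along the tool axes"""
    s=manip.sense()
    p,Rm=(np.array(s['tcp_pos']),R.from_quat(s['tool_rot']).as_matrix()) if start is None else (np.array(start[:3]),rot(start[3]))
    print('t',round(float(s['t']),2),'at',p.round(4),'yaw',np.degrees(np.arctan2(Rm[1,1],Rm[0,1])).round(2),'tilt z',Rm[:2,2].round(4),'F',np.round(s['force'],1),'gap',round(float(s['finger_gap']),3),'grip',round(float(s['gripper_force']),1),'q6',round(float(s['q'][5]),2))
    for t in pts:
        t=np.array(t,float); G=rot(t[3]); rv=R.from_matrix(Rm.T@G).as_rotvec(); ang=np.degrees(np.linalg.norm(rv))
        n=max(1,int(np.ceil(max(np.linalg.norm(t[:3]-p)/step,ang/turn))))
        dp=(t[:3]-p)/n; print('->',t,n,'rows')
        for i in range(n):
            Ri=Rm@R.from_rotvec(rv*i/n).as_matrix()
            print('  ',(Ri.T@dp).round(4).tolist(),np.degrees(rv/n).round(2).tolist())
        p,Rm=t[:3],G
E
python3 - <<'E'
from h import *
plan([(.52,.33,.26,1.4)])
# rack analysis from both fixed cameras: top-surface points
for n in('top','scene'):
    d=dict(np.load(n+'0.npz'));P=cloud(d).reshape(-1,3)
    q=P[(P[:,2]>.068)&(P[:,2]<.082)&(P[:,0]>.42)&(P[:,0]<.62)&(P[:,1]>-.38)&(P[:,1]<-.16)]
    r=cv2.minAreaRect((q[:,:2]*1000).astype(np.float32)); print(n,len(q),np.median(q[:,2]).round(4),r,q.min(0).round(3),q.max(0).round(3))
    print(cv2.boxPoints(r).round(1).tolist())
E
```

```text
t 0.15 at [0.1536 0.6053 0.2446] yaw 75.75 tilt z [-0.0007 -0.0015] F [-0.6 -0.4 -1. ] gap 1.001 grip 0.0 q6 -0.18
-> [0.52 0.33 0.26 1.4 ] 11 rows
   [-0.0384, -0.0161, -0.0014] [-0.01, 0.0, 6.76]
   [-0.0401, -0.0114, -0.0014] [-0.01, 0.0, 6.76]
   [-0.0411, -0.0066, -0.0014] [-0.01, 0.0, 6.76]
   [-0.0416, -0.0017, -0.0014] [-0.01, 0.0, 6.76]
   [-0.0415, 0.0032, -0.0014] [-0.01, 0.0, 6.76]
   [-0.0409, 0.008, -0.0014] [-0.01, 0.0, 6.76]
   [-0.0396, 0.0128, -0.0014] [-0.01, 0.0, 6.76]
   [-0.0379, 0.0174, -0.0014] [-0.01, 0.0, 6.76]
   [-0.0356, 0.0217, -0.0014] [-0.01, 0.0, 6.76]
   [-0.0328, 0.0257, -0.0014] [-0.01, 0.0, 6.76]
   [-0.0295, 0.0294, -0.0014] [-0.01, 0.0, 6.76]
top 835 0.0735 ((517.2612915039062, -268.3962097167969), (132.31536865234375, 164.70602416992188), 1.5515012741088867) [ 0.449 -0.351  0.068] [ 0.585 -0.185  0.082]
[[448.8999938964844, -187.89999389648438], [453.3999938964844, -352.5], [585.5999755859375, -348.8999938964844], [581.2000122070312, -184.3000030517578]]
scene 712 0.0752 ((517.2293090820312, -270.4337158203125), (136.83493041992188, 164.52867126464844), 1.7794373035430908) [ 0.446 -0.355  0.068] [ 0.588 -0.187  0.079]
[[446.29998779296875, -190.3000030517578], [451.3999938964844, -354.79998779296875], [588.2000122070312, -350.5], [583.0999755859375, -186.10000610351562]]
```

Emit:
drive_tool([
  [-0.038, -0.016, -0.001, 0, 0, 6.8, 1],
  [-0.04, -0.011, -0.001, 0, 0, 6.8, 1],
  [-0.041, -0.007, -0.001, 0, 0, 6.8, 1],
  [-0.042, -0.002, -0.001, 0, 0, 6.8, 1],
  [-0.041, 0.003, -0.001, 0, 0, 6.8, 1],
  [-0.041, 0.008, -0.001, 0, 0, 6.8, 1],
  [-0.04, 0.013, -0.001, 0, 0, 6.8, 1],
  [-0.038, 0.017, -0.001, 0, 0, 6.8, 1],
  [-0.036, 0.022, -0.001, 0, 0, 6.8, 1],
  [-0.033, 0.026, -0.001, 0, 0, 6.8, 1],
])

```text
t: 1.15
tcp_pos: [0.4871, 0.3521, 0.2551]
tool_rot: [0.66, 0.752, -0.0, -0.0]
force: [0.3, 1.6, -0.3]
finger_gap: 1.0
gripper_force: 0.0
```

Emit:
drive_tool([
  [-0.03, 0.029, -0.001, 0, 0, 6.8, 1],
  [0, 0, 0, 0, 0, 0, 1],
])

```text
t: 1.35
tcp_pos: [0.5235, 0.3242, 0.2562]
tool_rot: [0.704, 0.71, 0.001, 0.001]
force: [-0.6, 0.6, 0.4]
finger_gap: 1.001
gripper_force: 0.0
```

```bash
python3 - <<'E'
from h import *
d=grab('wrist'); save(d,'w1.png'); np.savez('w1.npz',**d)
plan([])
E
```

```text
t 1.4 at [0.5209 0.3257 0.2559] yaw 0.72 tilt z [ 0.0001 -0.0001] F [-0.2  0.2 -0.3] gap 1.001 grip 0.0 q6 0.36
```

View pics/w1.png

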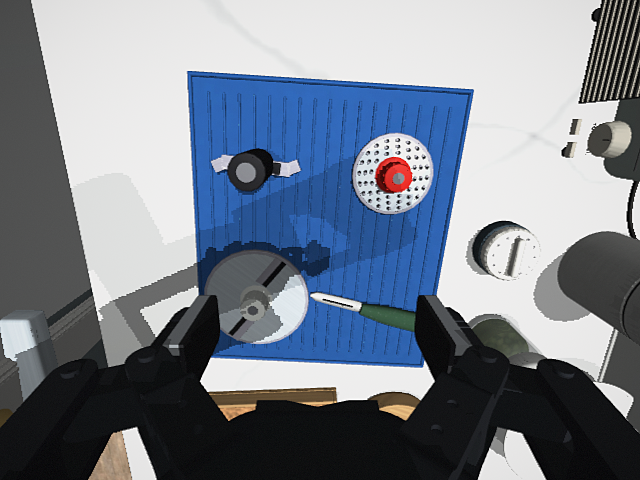

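The wrist view shows the grating disc (393,175), blade (250,170), slicing disc (254,297) and peeler (310–430, 297–325), with image right = +x.

```bash
python3 - <<'E'
from h import *
d=dict(np.load('w1.npz')); im=d['image']; hsv=cv2.cvtColor(im,cv2.COLOR_RGB2HSV).astype(int);H,S,V=hsv[...,0],hsv[...,1],hsv[...,2]; P=cloud(d)
blue=(H>100)&(H<130)&(S>90); z=P[...,2]
def comp(m,b):
    x0,y0,x1,y1=b; M=np.zeros((480,640),np.uint8); M[y0:y1,x0:x1]=m[y0:y1,x0:x1]
    M=cv2.morphologyEx(M,cv2.MORPH_OPEN,np.ones((3,3),np.uint8))
    return max(cv2.findContours(M,0,1)[0],key=cv2.contourArea)
def rep(n,m,b,h):
    c=comp(m,b); W=np.array([ray(d,*p[0],h)[:2]*1000 for p in c],np.float32)
    print(n,'circle',[np.round(v,1) for v in cv2.minEnclosingCircle(W)],'rect',[np.round(v,1) for v in cv2.minAreaRect(W)], 'ell',np.round(cv2.fitEllipse(W)[0],1) if len(W)>4 else '')
print('mat z',np.median(z[blue]))
rep('gdisc',~blue,(345,125,440,222),.010)
t=(z>.034)&(z<.045); print('red z',np.median(z[165:190,385:405])); rep('redtop',t,(370,150,420,200),.0365)
rep('sdisc',~blue,(200,240,312,350),.010); print('whub z',np.median(z[303:315,248:260]));rep('whitetop',t,(235,280,275,325),.0365)
print('blk z',np.median(z[165:180,238:252])); rep('blktop',(z>.066)&(z<.082),(220,140,275,195),.074)
rep('blade',(~blue)&(z>.008)&(z<.035),(205,140,305,200),.015)
for b in((208,150,232,185),(275,150,302,185)):
    c=comp((~blue)&(S<60)&(V>120),b); print('wing',ray(d,*c[:,0].mean(0),.015).round(4))
g=(H>50)&(H<95)&(S>60)
rep('handle',g,(340,280,425,335),.02); rep('pblade',(~blue)&(S<60)&(V>130),(308,285,365,312),.012)
d2=dict(np.load('top0.npz')); # heights from two views: hub tops by ray intersection
def tri(a,ua,b,ub):
    o=[x['E'][:3,3] for x in(a,b)]; r=[x['E'][:3,:3]@np.array([(u-x['cx'])/x['f'],-(v-x['cy'])/x['f'],-1]) for x,(u,v) in((a,ua),(b,ub))]
    k=np.linalg.lstsq(np.stack([r[0],-r[1]],1),o[1]-o[0],rcond=None)[0]; return (o[0]+k[0]*r[0]+o[1]+k[1]*r[1])/2
print('tri red top',tri(d,(398,178),d2,(150+167/4,195+145/4)),'white',tri(d,(253,310),d2,(150+384/4,195+383/4)),'black',tri(d,(245,172),d2,(150+127/4,195+361/4)))
E
```

```text
mat z 0.002383305733750285
gdisc circle [array([608. , 352.8]), np.float64(45.0)] rect [array([608. , 353.1]), array([88.8, 87.5]), np.float64(0.5)] ell [608.1 352.9]
red z 0.03555729223364898
redtop circle [array([607.7, 352.7]), np.float64(14.6)] rect [array([607.9, 353.2]), array([28.1, 27.6]), np.float64(0.5)] ell [607.8 353.3]
sdisc circle [array([435.3, 185.9]), np.float64(85.6)] rect [array([448.2, 191.6]), array([145.9, 133.5]), np.float64(84.6)] ell [444.7 194. ]
whub z 0.03584693506959041
whitetop circle [array([451.2, 199. ]), np.float64(14.8)] rect [array([450.9, 198.8]), array([27.7, 27.8]), np.float64(86.6)] ell [450.9 198.9]
blk z 0.07461405967758716
blktop circle [array([460.4, 362.5]), np.float64(18.2)] rect [array([460. , 362.5]), array([35.3, 34.6]), np.float64(87.9)] ell [460.2 362.5]
blade circle [array([485.4, 367.9]), np.float64(22.6)] rect [array([483.6, 361.9]), array([22.7, 44.5]), np.float64(73.4)] ell [485.5 363.4]
wing [0.422  0.3647 0.015 ]
wing [0.4946 0.3595 0.015 ]
handle circle [array([614.4, 180.2]), np.float64(37.8)] rect [array([615. , 182.3]), array([24.7, 73.7]), np.float64(74.7)] ell [619.1 181. ]
pblade circle [array([549. , 197.5]), np.float64(32.5)] rect [array([549.1, 197.7]), array([13.3, 65. ]), np.float64(75.0)] ell [551.1 197.5]
tri red top [0.60641354 0.35248851 0.03729569] white [0.44964984 0.19754513 0.03387098] black [0.45747855 0.36233334 0.07036481]
```

Emit:
drive_tool([
  [0.013, 0.044, 0, 0, 0, 0.8, 1],
  [0.013, 0.043, 0.02, 0, 0, 0, 1],
  [0, 0, 0.045, 0, 0, 0, 1],
  [0, 0, 0.045, 0, 0, 0, 0.6],
  [0, 0, 0.045, 0, 0, 0, 0.2],
  [0, 0, 0.045, 0, 0, 0, 0.1],
  [0, 0, 0.02, 0, 0, 0, 0.1],
  [0, 0, 0, 0, 0, 0, 0.1],
])

```text
t: 2.2
tcp_pos: [0.6009, 0.3542, 0.0315]
tool_rot: [0.705, 0.709, -0.005, -0.002]
force: [-0.9, -0.7, -0.2]
finger_gap: 0.551
gripper_force: 0.0
```

```bash
python3 - <<'E'
from h import *
plan([(.608,.353,.026,1.6)])
E
```

```text
t 2.2 at [0.6009 0.3542 0.0315] yaw 0.26 tilt z [-0.0098 -0.0034] F [-0.9 -0.7 -0.2] gap 0.551 grip 0.0 q6 0.37
-> [0.608 0.353 0.026 1.6  ] 1 rows
   [-0.0013, 0.0071, 0.0054] [-0.57, 0.19, -1.34]
```

Emit:
drive_tool([
  [0, 0, 0, 0, 0, 0, 0.1],
  [0, 0, 0, 0, 0, 0, 0.1],
])

```text
t: 2.4
tcp_pos: [0.6066, 0.3556, 0.0385]
tool_rot: [0.706, 0.708, 0.002, 0.001]
force: [0.2, 0.0, 0.6]
finger_gap: 0.546
gripper_force: 0.0
```

```bash
python3 - <<'E'
from h import *
plan([(.608,.353,.026,1.6)])
E
```

```text
t 2.4 at [0.6066 0.3556 0.0385] yaw 0.21 tilt z [0.0035 0.0015] F [0.2 0.  0.6] gap 0.546 grip 0.0 q6 0.37
-> [0.608 0.353 0.026 1.6  ] 1 rows
   [-0.0027, 0.0014, 0.0125] [0.2, -0.08, -1.39]
```

Emit:
drive_tool([
  [-0.002, 0.001, 0.006, 0, 0, -1.4, 0.1],
  [0, 0, 0.006, 0, 0, 0, 0],
  [0, 0, 0, 0, 0, 0, -0.4],
  [0, 0, 0, 0, 0, 0, -0.7],
  [0, 0, 0, 0, 0, 0, -0.9],
  [0, 0, 0, 0, 0, 0, -0.9],
], newtons=50)

```text
t: 3.0
tcp_pos: [0.6065, 0.3524, 0.0243]
tool_rot: [0.698, 0.717, -0.0, -0.0]
force: [-0.5, -0.5, 0.2]
finger_gap: 0.337
gripper_force: 49.5
```

```bash
python3 - <<'E'
from h import *
plan([])
d=grab('wrist'); save(d,'w2.png'); P=cloud(d)
E
```

```text
t 3.0 at [0.6065 0.3524 0.0243] yaw 1.54 tilt z [-0.0002 -0.0001] F [-0.5 -0.5  0.2] gap 0.337 grip 49.5 q6 0.34
```

View pics/w2.png

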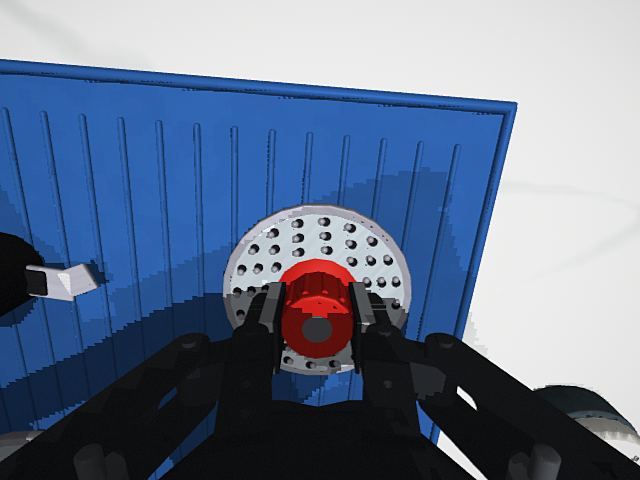

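Emit:
drive_tool([
  [0, 0, -0.015, 0, 0, 0, -0.9],
  [0, 0, -0.035, 0, 0, 0, -0.9],
  [0, 0, -0.04, 0, 0, 0, -0.9],
  [-0.02, -0.007, -0.03, 0, 0, 0, -0.9],
  [-0.04, -0.015, -0.015, 0, 0, 0, -0.9],
  [-0.04, -0.015, 0, 0, 0, 0, -0.9],
  [-0.04, -0.015, 0, 0, 0, 0, -0.9],
  [-0.04, -0.015, 0, 0, 0, 0, -0.9],
  [-0.04, -0.015, 0, 0, 0, 0, -0.9],
  [-0.04, -0.015, 0, 0, 0, 0, -0.9],
])

```text
t: 4.05
tcp_pos: [0.5162, 0.0886, 0.1605]
tool_rot: [0.697, 0.717, 0.001, 0.001]
force: [-0.1, -0.5, 0.0]
finger_gap: 0.332
gripper_force: 49.5
```

Emit:
drive_tool([
  [-0.04, -0.015, 0, 0, 0, 0, -0.9],
  [-0.04, -0.015, 0, 0, 0, 0, -0.9],
  [-0.04, -0.015, 0, 0, 0, 0, -0.9],
  [-0.04, -0.015, 0, 0, 0, 0, -0.9],
  [-0.04, -0.015, 0, 0, 0, 0, -0.9],
  [-0.04, -0.015, 0, 0, 0, 0, -0.9],
  [-0.04, -0.015, 0, 0, 0, 0, -0.9],
  [-0.025, -0.009, 0, 0, 0, 0, -0.9],
  [-0.01, -0.005, 0, 0, 0, 0, -0.9],
  [0, 0, 0, 0, 0, 0, -0.9],
])

```text
t: 5.05
tcp_pos: [0.406, -0.2292, 0.1599]
tool_rot: [0.698, 0.716, 0.0, 0.001]
force: [0.3, 0.7, -0.3]
finger_gap: 0.337
gripper_force: 49.5
```

```bash
python3 - <<'E'
from h import *
plan([])
d=grab('wrist'); save(d,'w3.png'); np.savez('w3.npz',**d)
E
```

```text
t 5.05 at [ 0.406  -0.2292  0.1599] yaw 1.39 tilt z [ 0.001  -0.0007] F [ 0.3  0.7 -0.3] gap 0.337 grip 49.5 q6 -0.78
```

View pics/w3.png

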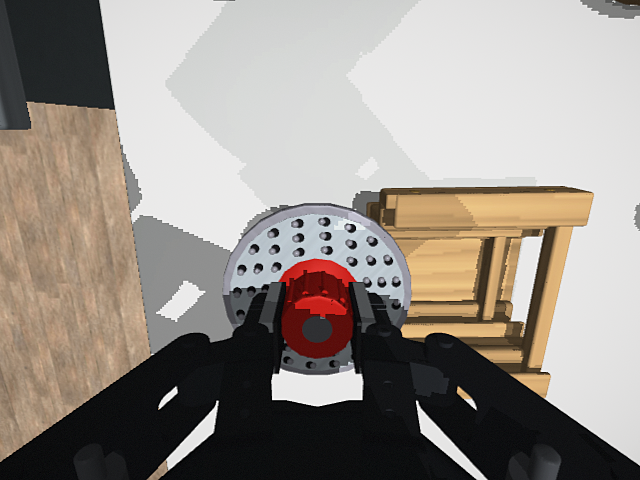

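The wrist view shows the disc hanging level in the gripper, with the rack to the right: lower-slot back bar at about column 490, upper back bar at about column 545.

```bash
python3 - <<'E'
from h import *
d=dict(np.load('w3.npz')); P=cloud(d).reshape(-1,3); a=np.radians(1.6)
c=np.array([.517,-.2695]); M=np.array([[np.cos(a),np.sin(a)],[-np.sin(a),np.cos(a)]])
u,v=np.mgrid[0:480,0:640]
ok=(v.ravel()>370)
Q=np.c_[(P[:,:2]-c)@M.T,P[:,2]][ok&(P[:,2]>-.01)]*1000
Q=Q[(abs(Q[:,0])<90)&(abs(Q[:,1])<100)]
def ex(n,m): 
    q=Q[m]; print(n,len(q),'x',np.percentile(q[:,0],[2,50,98]).round(1),'y',np.percentile(q[:,1],[2,50,98]).round(1),'z',np.median(q[:,2]).round(1)) if len(q) else print(n,0)
ex('top +y rail',(Q[:,2]>69)&(Q[:,1]>40)&(Q[:,0]<50))
ex('back bar',(Q[:,2]>66)&(Q[:,1]<40)&(Q[:,1]>-40))
ex('mid y strip',abs(Q[:,1]-15)<15)
q=Q[(abs(Q[:,1]-15)<20)]
for x in range(-70,85,5):
    k=q[abs(q[:,0]-x)<2.5]; 
    if len(k): print(x,len(k),np.percentile(k[:,2],[5,50,95]).round(0))
q=Q[(abs(Q[:,0]-20)<12)]
for y in range(-60,90,5):
    k=q[abs(q[:,1]-y)<2.5]
    if len(k): print('y',y,len(k),np.percentile(k[:,2],[5,50,95]).round(0))
E
```

```text
top +y rail 27015 x [-89.2 -62.4  40.1] y [41.9 55.2 78.8] z 210.2
back bar 3450 x [-75.9 -66.9 -61.2] y [30.7 35.6 39.8] z 207.3
mid y strip 4907 x [-34.2  38.   86.8] y [ 0.7 14.8 29.2] z 6.9
-70 495 [145. 207. 214.]
-65 484 [146. 219. 223.]
-60 28 [198. 202. 208.]
-45 3 [15. 15. 15.]
-40 24 [ 6. 10. 16.]
-35 69 [ 6.  7. 15.]
-30 121 [ 5.  7. 15.]
-25 185 [ 5.  7. 13.]
-20 197 [ 6.  7. 13.]
-15 191 [ 5.  6. 10.]
-10 189 [5. 7. 8.]
-5 193 [6. 6. 8.]
0 196 [5. 7. 8.]
5 198 [6. 7. 8.]
10 196 [5. 7. 8.]
15 187 [6. 6. 8.]
20 201 [ 5.  7. 14.]
25 194 [ 5.  7. 10.]
30 201 [ 5.  6. 14.]
35 212 [ 6.  7. 15.]
40 640 [ 7. 20. 24.]
45 227 [22. 23. 24.]
50 8 [17. 22. 23.]
55 72 [ 7. 55. 62.]
60 1035 [ 6. 59. 64.]
65 535 [ 6. 63. 64.]
70 248 [ 5.  7. 64.]
75 62 [-1. -0.  0.]
80 181 [-2. -1.  1.]
y -60 18 [55. 55. 57.]
y -55 338 [34. 43. 55.]
y -50 227 [15. 34. 36.]
y -45 265 [15. 34. 35.]
y -40 223 [15. 16. 35.]
y -35 248 [ 6. 14. 16.]
y -30 131 [6. 6. 8.]
y -25 127 [5. 7. 7.]
y -20 125 [6. 7. 8.]
y -15 131 [6. 6. 7.]
y -10 129 [6. 6. 7.]
y -5 132 [5. 6. 8.]
y 0 134 [5. 6. 8.]
y 5 137 [5. 6. 7.]
y 10 144 [5. 6. 8.]
y 15 140 [5. 7. 8.]
y 20 142 [5. 6. 8.]
y 25 138 [5. 6. 8.]
y 30 43 [14. 15. 16.]
y 35 1 [32. 32. 32.]
y 40 175 [33. 34. 36.]
y 45 36 [34. 35. 36.]
y 50 98 [54. 55. 56.]
y 60 255 [73. 74. 75.]
y 65 277 [74. 74. 75.]
y 70 304 [-0. 75. 76.]
y 75 456 [-1. 74. 75.]
y 80 542 [-1. 61. 75.]
y 85 163 [-2. -1.  0.]
```

Emit:
drive_tool([
  [-0.022, -0.001, 0, 0, 0, 0, -0.9],
  [-0.018, -0.001, 0.015, 0, 0, 0, -0.9],
  [-0.004, 0, 0.035, 0, 0, 0, -0.9],
  [0, 0, 0.035, 0, 0, 0, -0.9],
  [0, 0, 0.02, 0, 0, 0, -0.9],
  [0, 0, 0.01, 0, 0, 0, -0.9],
  [0, 0, 0.004, 0, 0, 0, -0.9],
  [0, 0, 0, 0, 0, 0, -0.9],
  [0, 0, 0, 0, 0, 0, -0.9],
])

```text
t: 6.0
tcp_pos: [0.4061, -0.2723, 0.0412]
tool_rot: [0.697, 0.717, -0.0, 0.001]
force: [0.0, -0.3, -1.9]
finger_gap: 0.33
gripper_force: 49.5
```

```bash
python3 - <<'E'
from h import *
a=np.radians(1.6)
def rk(x): return (.517+x/1000*np.cos(a),-.2695-.0006+x/1000*np.sin(a))
plan([(*rk(-113),.0395,1.6),(*rk(-20),.0395,1.6)],step=.02)
E
```

```text
t 6.0 at [ 0.4061 -0.2723  0.0412] yaw 1.59 tilt z [ 0.0013 -0.0014] F [ 0.  -0.3 -1.9] gap 0.33 grip 49.5 q6 -0.85
-> [ 0.40404406 -0.27325515  0.0395      1.6       ] 1 rows
   [-0.0009, -0.002, 0.0017] [0.07, 0.08, -0.01]
-> [ 0.4970078  -0.27065843  0.0395      1.6       ] 5 rows
   [-0.0, 0.0186, 0.0] [0.0, 0.0, 0.0]
   [-0.0, 0.0186, 0.0] [0.0, 0.0, 0.0]
   [-0.0, 0.0186, 0.0] [0.0, 0.0, 0.0]
   [-0.0, 0.0186, 0.0] [0.0, 0.0, 0.0]
   [-0.0, 0.0186, 0.0] [0.0, 0.0, 0.0]
```

Emit:
drive_tool([
  [-0.001, 0.005, 0.002, 0, 0, 0, -0.9],
  [0, 0.012, 0, 0, 0, 0, -0.9],
  [0, 0.016, 0, 0, 0, 0, -0.9],
  [0, 0.016, 0, 0, 0, 0, -0.9],
  [0, 0.016, 0, 0, 0, 0, -0.9],
  [0, 0.014, 0, 0, 0, 0, -0.9],
  [0, 0.008, 0, 0, 0, 0, -0.9],
  [0, 0.004, 0.001, 0, 0, 0, -0.9],
  [0, 0, 0.001, 0, 0, 0, -0.9],
  [0, 0, 0, 0, 0, 0, -0.9],
])

```text
t: 7.0
tcp_pos: [0.496, -0.2707, 0.0363]
tool_rot: [0.698, 0.717, -0.0, -0.0]
force: [-0.4, 0.6, 0.4]
finger_gap: 0.337
gripper_force: 49.7
```

```bash
python3 - <<'E'
from h import *
a=np.radians(1.6)
def rk(x): return (.517+x/1000*np.cos(a),-.2695-.0006+x/1000*np.sin(a))
plan([(*rk(-7),.0365,1.6)],step=.02)
E
```

```text
t 7.0 at [ 0.496  -0.2707  0.0363] yaw 1.53 tilt z [-0.0003  0.0002] F [-0.4  0.6  0.4] gap 0.337 grip 49.7 q6 -0.72
-> [ 0.51000273 -0.27029545  0.0365      1.6       ] 1 rows
   [-0.0, 0.014, -0.0002] [-0.01, -0.01, -0.07]
```

Underside about 16 mm now, no contact force. Pushing home in small steps.

Emit:
drive_tool([
  [0, 0.005, 0, 0, 0, 0, -0.9],
  [0, 0.005, 0, 0, 0, 0, -0.9],
  [0, 0.002, 0, 0, 0, 0, -0.9],
  [0, 0.001, 0, 0, 0, 0, -0.9],
  [0, 0, 0, 0, 0, 0, -0.9],
])

```text
t: 7.5
tcp_pos: [0.5095, -0.2704, 0.0363]
tool_rot: [0.697, 0.717, 0.0, 0.0]
force: [0.8, -0.3, -0.6]
finger_gap: 0.335
gripper_force: 49.5
```

Emit:
drive_tool([
  [0, 0.001, 0, 0, 0, 0, -0.9],
  [0, 0.001, 0, 0, 0, 0, -0.9],
  [0, 0, 0, 0, 0, 0, -0.9],
])

```text
t: 7.8
tcp_pos: [0.5099, -0.2702, 0.0363]
tool_rot: [0.697, 0.717, -0.001, -0.001]
force: [-5.0, -2.0, 1.8]
finger_gap: 0.334
gripper_force: 49.8
```

Emit:
drive_tool([
  [0, 0.001, 0, 0, 0, 0, -0.9],
  [0, 0, 0, 0, 0, 0, -0.9],
  [0, 0, 0, 0, 0, 0, 0],
  [0, 0, 0, 0, 0, 0, 0],
  [0, 0, -0.01, 0, 0, 0, 0],
  [0, 0, -0.03, 0, 0, 0, 0],
  [0, 0, -0.045, 0, 0, 0, 0.2],
  [0, 0, -0.045, 0, 0, 0, 0.2],
  [0, 0, -0.03, 0, 0, 0, 0.2],
  [0, 0, 0, 0, 0, 0, 0.2],
])

```text
t: 8.8
tcp_pos: [0.5154, -0.2721, 0.2023]
tool_rot: [0.697, 0.717, 0.001, 0.006]
force: [0.1, 0.1, -0.6]
finger_gap: 0.6
gripper_force: 0.0
```

```bash
python3 - <<'E'
from h import *
plan([(.451,.199,.17,1.6)],step=.045)
d=grab('wrist'); P=cloud(d); im=d['image']; cv2.imwrite('pics/w4.png',im[:,:,::-1])
hsv=cv2.cvtColor(im,cv2.COLOR_RGB2HSV).astype(int); m=((hsv[...,0]<6)|(hsv[...,0]>174))&(hsv[...,1]>150)&(hsv[...,2]>60)
t=m&(P[...,2]>.04)&(P[...,2]<.056); print(t.sum(),np.median(P[t],0)); 
W=P[t][:,:2].astype(np.float32)*1000; print(cv2.minEnclosingCircle(W))
E
```

```text
t 8.8 at [ 0.5154 -0.2721  0.2023] yaw 1.58 tilt z [ 0.0099 -0.0075] F [ 0.1  0.1 -0.6] gap 0.6 grip 0.0 q6 -0.71
-> [0.451 0.199 0.17  1.6  ] 11 rows
   [0.043, -0.0047, 0.0026] [0.05, 0.04, -0.0]
   [0.043, -0.0047, 0.0026] [0.05, 0.04, -0.0]
   [0.043, -0.0047, 0.0026] [0.05, 0.04, -0.0]
   [0.043, -0.0047, 0.0027] [0.05, 0.04, -0.0]
   [0.043, -0.0047, 0.0027] [0.05, 0.04, -0.0]
   [0.043, -0.0047, 0.0027] [0.05, 0.04, -0.0]
   [0.043, -0.0047, 0.0028] [0.05, 0.04, -0.0]
   [0.043, -0.0047, 0.0028] [0.05, 0.04, -0.0]
   [0.043, -0.0047, 0.0028] [0.05, 0.04, -0.0]
   [0.043, -0.0047, 0.0029] [0.05, 0.04, -0.0]
   [0.043, -0.0047, 0.0029] [0.05, 0.04, -0.0]
759 [ 0.51020336 -0.26724168  0.04731947]
((510.336181640625, -269.3731994628906), 15.666685104370117)
```

View pics/w4.png

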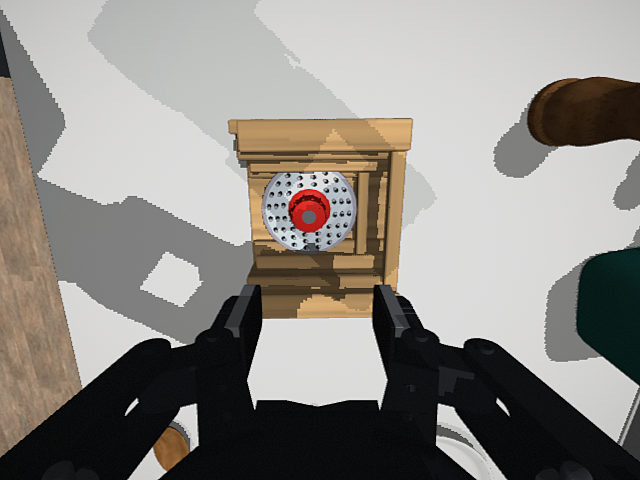

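Emit:
drive_tool([
  [0.02, -0.004, 0, 0, 0, 0, 0.2],
  [0.04, -0.004, 0, 0, 0, 0, 0.2],
  [0.04, -0.004, 0, 0, 0, 0, 0.2],
  [0.04, -0.004, 0, 0, 0, 0, 0.2],
  [0.04, -0.004, 0, 0, 0, 0, 0.2],
  [0.04, -0.004, 0, 0, 0, 0, 0.2],
  [0.04, -0.004, 0.01, 0, 0, 0, 0.2],
  [0.04, -0.004, 0.01, 0, 0, 0, 0.2],
  [0.04, -0.004, 0.02, 0, 0, 0, 0.2],
  [0.04, -0.004, 0.02, 0, 0, 0, 0.2],
])

```text
t: 9.85
tcp_pos: [0.461, 0.1101, 0.135]
tool_rot: [0.698, 0.716, -0.0, -0.0]
force: [0.6, 0.8, -0.3]
finger_gap: 0.605
gripper_force: 0.0
```

Emit:
drive_tool([
  [0.04, -0.004, 0.02, 0, 0, 0, 0.2],
  [0.03, -0.004, 0.02, 0, 0, 0, 0.2],
  [0.015, 0, 0.02, 0, 0, 0, 0.1],
  [0.006, 0, 0.01, 0, 0, 0, 0.1],
  [0, 0, 0.005, 0, 0, 0, 0.1],
  [0, 0, 0, 0, 0, 0, 0.1],
  [0, 0, 0, 0, 0, 0, 0.1],
])

```text
t: 10.55
tcp_pos: [0.4521, 0.1984, 0.0617]
tool_rot: [0.698, 0.716, 0.0, 0.0]
force: [-0.7, 0.1, 0.2]
finger_gap: 0.548
gripper_force: 0.0
```

```bash
python3 - <<'E'
from h import *
plan([(.451,.199,.0245,1.6)],step=.02)
d=grab('wrist'); P=cloud(d); im=d['image']; np.savez('w5.npz',**d); cv2.imwrite('pics/w5.png',im[:,:,::-1])
t=(P[...,2]>.03)&(P[...,2]<.042); t[:150]=0; n,l,s,c=cv2.connectedComponentsWithStats(t.astype(np.uint8)); 
for i in range(1,n):
    if s[i,4]>200: print(c[i],s[i],cv2.minEnclosingCircle(P[l==i][:,:2].astype(np.float32)))
E
```

```text
t 10.55 at [0.4521 0.1984 0.0617] yaw 1.46 tilt z [ 0.0005 -0.    ] F [-0.7  0.1  0.2] gap 0.548 grip 0.0 q6 0.16
-> [0.451  0.199  0.0245 1.6   ] 2 rows
   [0.0003, -0.0005, 0.0186] [0.01, 0.0, -0.07]
   [0.0003, -0.0005, 0.0186] [0.01, 0.0, -0.07]
[312.44119908 284.92428901] [ 282  256   61   57 2602] ((0.4509676694869995, 0.19762641191482544), 0.016195053234696388)
```

Emit:
drive_tool([
  [0, -0.001, 0.015, 0, 0, 0, 0.1],
  [0, 0, 0.014, 0, 0, 0, 0.1],
  [0, 0, 0.006, 0, 0, 0, 0],
  [0, 0, 0.002, 0, 0, 0, -0.4],
  [0, 0, 0, 0, 0, 0, -0.9],
  [0, 0, 0, 0, 0, 0, -0.9],
  [0, 0, 0, 0, 0, 0, -0.9],
], newtons=60)

```text
t: 11.3
tcp_pos: [0.4509, 0.1992, 0.0247]
tool_rot: [0.697, 0.717, 0.0, 0.0]
force: [0.2, -1.2, -0.0]
finger_gap: 0.335
gripper_force: 59.2
```

Emit:
drive_tool([
  [0, 0, -0.015, 0, 0, 0, -0.9],
  [0, 0, -0.035, 0, 0, 0, -0.9],
  [0, 0, -0.04, 0, 0, 0, -0.9],
  [-0.02, -0.007, -0.02, 0, 0, 0, -0.9],
  [-0.04, -0.007, 0, 0, 0, 0, -0.9],
  [-0.04, -0.007, 0, 0, 0, 0, -0.9],
  [-0.04, -0.007, 0, 0, 0, 0, -0.9],
  [-0.04, -0.007, 0, 0, 0, 0, -0.9],
  [-0.04, -0.007, 0, 0, 0, 0, -0.9],
  [-0.04, -0.007, 0, 0, 0, 0, -0.9],
])

```text
t: 12.3
tcp_pos: [0.4083, -0.0635, 0.1346]
tool_rot: [0.697, 0.717, 0.0, 0.0]
force: [-0.2, -0.3, -0.9]
finger_gap: 0.332
gripper_force: 59.4
```

Emit:
drive_tool([
  [-0.04, -0.007, 0, 0, 0, 0, -0.9],
  [-0.04, -0.007, 0, 0, 0, 0, -0.9],
  [-0.04, -0.007, 0, 0, 0, 0, -0.9],
  [-0.04, -0.007, 0, 0, 0, 0, -0.9],
  [-0.03, -0.007, 0, 0, 0, 0, -0.9],
  [-0.015, -0.007, 0, 0, 0, 0, -0.9],
  [-0.006, -0.002, 0.01, 0, 0, 0, -0.9],
  [0, 0, 0.02, 0, 0, 0, -0.9],
  [0, 0, 0.015, 0, 0, 0, -0.9],
  [0, 0, 0.005, 0, 0, 0, -0.9],
])

```text
t: 13.3
tcp_pos: [0.3695, -0.2724, 0.0827]
tool_rot: [0.697, 0.717, 0.0, -0.002]
force: [0.1, 0.9, -1.2]
finger_gap: 0.331
gripper_force: 59.4
```

Emit:
drive_tool([
  [0, 0, 0.003, 0, 0, 0, -0.9],
  [0, 0, 0, 0, 0, 0, -0.9],
])

```text
t: 13.5
tcp_pos: [0.3705, -0.2736, 0.0811]
tool_rot: [0.697, 0.717, 0.0, -0.0]
force: [-0.6, 0.6, -2.0]
finger_gap: 0.333
gripper_force: 59.4
```

```bash
python3 - <<'E'
from h import *
a=np.radians(1.6)
def rk(x): return (.517+x/1000*np.cos(a),-.2695-.0006+x/1000*np.sin(a))
plan([(*rk(-133),.0805,1.6),(*rk(-20),.0795,1.6)],step=.02)
d=grab('wrist'); P=cloud(d); im=d['image']; cv2.imwrite('pics/w6.png',im[:,:,::-1])
E
```

```text
t 13.5 at [ 0.3705 -0.2736  0.0811] yaw 1.59 tilt z [-0.0003  0.0005] F [-0.6  0.6 -2. ] gap 0.333 grip 59.4 q6 -0.91
-> [ 0.38405185 -0.27381358  0.0805      1.6       ] 1 rows
   [-0.0006, 0.0136, 0.0006] [-0.02, -0.03, -0.01]
-> [ 0.4970078  -0.27065843  0.0795      1.6       ] 6 rows
   [-0.0, 0.0188, 0.0002] [0.0, 0.0, 0.0]
   [-0.0, 0.0188, 0.0002] [0.0, 0.0, 0.0]
   [-0.0, 0.0188, 0.0002] [0.0, 0.0, 0.0]
   [-0.0, 0.0188, 0.0002] [0.0, 0.0, 0.0]
   [-0.0, 0.0188, 0.0002] [0.0, 0.0, 0.0]
   [-0.0, 0.0188, 0.0002] [0.0, 0.0, 0.0]
```

View pics/w6.png

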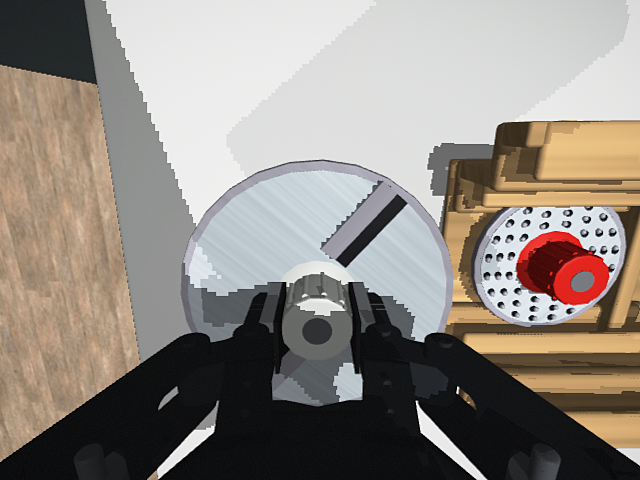

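The slicing disc hangs level (hub at 318,330) ahead of the rack. The grating disc is seated (575,280). Sliding in.

Emit:
drive_tool([
  [0, 0.008, 0, 0, 0, 0, -0.9],
  [0, 0.018, 0, 0, 0, 0, -0.9],
  [0, 0.02, 0, 0, 0, 0, -0.9],
  [0, 0.02, 0, 0, 0, 0, -0.9],
  [0, 0.02, 0, 0, 0, 0, -0.9],
  [0, 0.02, 0, 0, 0, 0, -0.9],
  [0, 0.012, 0.001, 0, 0, 0, -0.9],
  [0, 0.006, 0.001, 0, 0, 0, -0.9],
  [0, 0, 0.001, 0, 0, 0, -0.9],
  [0, 0, 0, 0, 0, 0, -0.9],
])

```text
t: 14.55
tcp_pos: [0.4934, -0.2703, 0.078]
tool_rot: [0.698, 0.717, -0.0, -0.001]
force: [0.2, -0.1, -1.7]
finger_gap: 0.333
gripper_force: 59.4
```

Emit:
drive_tool([
  [0, 0.003, 0.001, 0, 0, 0, -0.9],
  [0, 0.004, 0, 0, 0, 0, -0.9],
  [0, 0.002, 0, 0, 0, 0, -0.9],
  [0, 0, 0, 0, 0, 0, -0.9],
])

```text
t: 14.95
tcp_pos: [0.5036, -0.2707, 0.0774]
tool_rot: [0.698, 0.717, 0.0, 0.0]
force: [-0.1, -0.6, -1.1]
finger_gap: 0.327
gripper_force: 59.4
```

Emit:
drive_tool([
  [0, 0.003, 0, 0, 0, 0, -0.9],
  [0, 0.002, 0, 0, 0, 0, -0.9],
  [0, 0.001, 0, 0, 0, 0, -0.9],
  [0, 0, 0, 0, 0, 0, -0.9],
])

```text
t: 15.35
tcp_pos: [0.5095, -0.2704, 0.0773]
tool_rot: [0.697, 0.717, -0.0, 0.0]
force: [-0.9, 0.6, -1.7]
finger_gap: 0.328
gripper_force: 59.4
```

Emit:
drive_tool([
  [0, 0.001, 0, 0, 0, 0, -0.9],
  [0, 0.001, 0, 0, 0, 0, -0.9],
  [0, 0, 0, 0, 0, 0, -0.9],
])

```text
t: 15.65
tcp_pos: [0.5099, -0.2701, 0.0773]
tool_rot: [0.697, 0.717, -0.001, -0.001]
force: [-4.7, -1.0, 0.6]
finger_gap: 0.331
gripper_force: 59.6
```

Emit:
drive_tool([
  [0, 0.001, 0.001, 0, 0, 0, -0.9],
  [0, 0, 0, 0, 0, 0, -0.9],
  [0, 0, 0, 0, 0, 0, 0],
  [0, 0, 0, 0, 0, 0, 0],
  [0, 0, -0.01, 0, 0, 0, 0],
  [0, 0, -0.03, 0, 0, 0, 0.2],
  [0, 0, -0.045, 0, 0, 0, 0.2],
  [0, 0, -0.03, 0, 0, 0, 0.2],
  [0, 0, -0.01, 0, 0, 0, 0.2],
  [0, 0, 0, 0, 0, 0, 0.2],
])

```text
t: 16.65
tcp_pos: [0.5134, -0.2709, 0.2034]
tool_rot: [0.697, 0.717, 0.0, 0.002]
force: [-0.0, 0.2, -0.1]
finger_gap: 0.599
gripper_force: 0.0
```

```bash
python3 - <<'E'
from h import *
d=grab('wrist'); P=cloud(d); im=d['image']; cv2.imwrite('pics/w7.png',im[:,:,::-1])
t=(P[...,2]>.08)&(P[...,2]<.097); n,l,s,c=cv2.connectedComponentsWithStats(t.astype(np.uint8)); 
for i in range(1,n):
    if s[i,4]>200: print(c[i],s[i],cv2.minEnclosingCircle(P[l==i][:,:2].astype(np.float32)),np.median(P[l==i][:,2]))
plan([(.46,.3625,.18,85.9)],step=.042)
E
```

```text
[623.36323367 114.83499446] [609  86  31  57 903] ((0.7330108284950256, -0.1793164312839508), 0.01851719431579113) 0.08772213474951118
[311.02452984 231.72526574] [ 291  212   41   40 1223] ((0.5103968977928162, -0.2708471715450287), 0.015873296186327934) 0.08744899833368736
t 16.7 at [ 0.5125 -0.2702  0.2017] yaw 1.56 tilt z [ 0.001  -0.0006] F [-0.1 -0.1 -0.8] gap 0.602 grip 0.0 q6 -0.71
-> [ 0.46    0.3625  0.18   85.9   ] 16 rows
   [0.0396, -0.0022, 0.0013] [0.0, 0.0, -5.27]
   [0.0397, 0.0014, 0.0013] [0.0, 0.0, -5.27]
   [0.0394, 0.0051, 0.0013] [0.0, 0.0, -5.27]
   [0.0387, 0.0087, 0.0013] [0.0, 0.0, -5.27]
   [0.0378, 0.0122, 0.0013] [0.0, 0.0, -5.27]
   [0.0365, 0.0156, 0.0013] [0.0, 0.0, -5.27]
   [0.0349, 0.0189, 0.0013] [0.0, 0.0, -5.27]
   [0.033, 0.022, 0.0013] [0.0, 0.0, -5.27]
   [0.0308, 0.025, 0.0013] [0.0, 0.0, -5.27]
   [0.0284, 0.0277, 0.0013] [0.0, 0.0, -5.27]
   [0.0258, 0.0302, 0.0014] [0.0, 0.0, -5.27]
   [0.0229, 0.0324, 0.0014] [0.0, 0.0, -5.27]
   [0.0198, 0.0344, 0.0014] [0.0, 0.0, -5.27]
   [0.0166, 0.0361, 0.0014] [0.0, 0.0, -5.27]
   [0.0132, 0.0374, 0.0014] [0.0, 0.0, -5.27]
   [0.0097, 0.0385, 0.0014] [0.0, 0.0, -5.27]
```

View pics/w7.png

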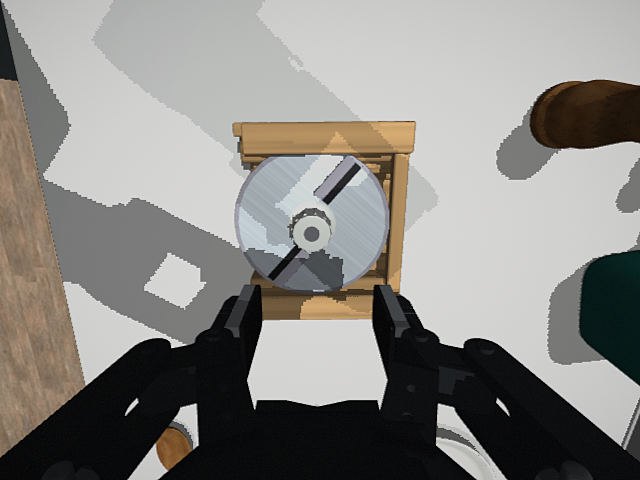

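The slicing disc is seated at (.510,−.271) with its rim under the rails and against the back bar. Next, the blade.

Emit:
drive_tool([
  [0.02, -0.001, 0, 0, 0, -2.6, 0.2],
  [0.04, -0.0, 0.001, 0, 0, -5.3, 0.2],
  [0.04, 0.003, 0.001, 0, 0, -5.3, 0.2],
  [0.039, 0.007, 0.001, 0, 0, -5.3, 0.2],
  [0.038, 0.01, 0.001, 0, 0, -5.3, 0.2],
  [0.037, 0.014, 0.001, 0, 0, -5.3, 0.2],
  [0.036, 0.017, 0.001, 0, 0, -5.3, 0.4],
  [0.034, 0.02, 0.001, 0, 0, -5.3, 0.6],
  [0.032, 0.023, 0.001, 0, 0, -5.3, 0.6],
  [0.03, 0.026, 0.001, 0, 0, -5.3, 0.6],
])

```text
t: 17.7
tcp_pos: [0.4764, 0.1076, 0.1905]
tool_rot: [0.324, 0.946, -0.001, -0.002]
force: [1.0, -0.0, 0.2]
finger_gap: 0.797
gripper_force: 0.0
```

Emit:
drive_tool([
  [0.027, 0.029, 0.001, 0, 0, -5.3, 0.6],
  [0.024, 0.031, 0.001, 0, 0, -5.3, 0.6],
  [0.021, 0.033, 0.001, 0, 0, -5.3, 0.6],
  [0.018, 0.035, 0.001, 0, 0, -5.3, 0.6],
  [0.015, 0.037, 0.001, 0, 0, -5.3, 0.6],
  [0.008, 0.025, 0.001, 0, 0, -5.3, 0.6],
  [0.003, 0.012, 0, 0, 0, -2.2, 0.6],
  [0, 0.005, 0, 0, 0, 0, 0.6],
  [0, 0, 0, 0, 0, 0, 0.6],
])

```text
t: 18.6
tcp_pos: [0.4573, 0.3447, 0.1855]
tool_rot: [0.036, 0.999, -0.001, -0.001]
force: [0.8, -0.5, 0.3]
finger_gap: 0.804
gripper_force: 0.0
```

```bash
python3 - <<'E'
from h import *
plan([(.46,.3625,.063,85.9)],step=.2)
d=grab('wrist'); P=cloud(d); im=d['image']; cv2.imwrite('pics/w8.png',im[:,:,::-1]); np.savez('w8.npz',**d)
t=(P[...,2]>.066)&(P[...,2]<.082); t[:,:100]=0; n,l,s,c=cv2.connectedComponentsWithStats(t.astype(np.uint8)); 
for i in range(1,n):
    if s[i,4]>200: print(c[i],s[i],cv2.minEnclosingCircle(P[l==i][:,:2].astype(np.float32)),np.median(P[l==i][:,2]))
E
```

```text
t 18.6 at [0.4573 0.3447 0.1855] yaw 85.84 tilt z [-0.0017 -0.0012] F [ 0.8 -0.5  0.3] gap 0.804 grip 0.0 q6 -1.05
-> [4.600e-01 3.625e-01 6.300e-02 8.590e+01] 1 rows
   [-0.0016, 0.0181, 0.1224] [-0.07, -0.09, -0.06]
[339.76357268 234.70227671] [ 317  212   47   47 1713] ((0.45955541729927063, 0.3617667853832245), 0.01803877018392086) 0.07365013340980764
[634.18333333 422.37333333] [624 380  16  73 600] ((0.6483241319656372, 0.6195736527442932), 0.03401261568069458) 0.07091261510060108
```

View pics/w8.png

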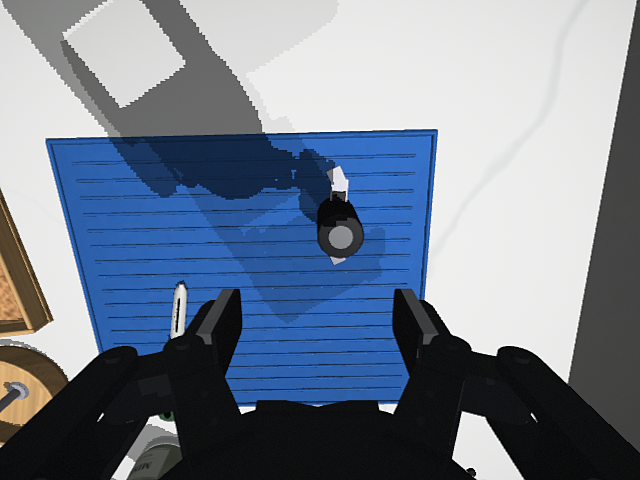

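The view shows the blade hub at (340,236), with wings along the vertical image direction, matching the yaw.

Emit:
drive_tool([
  [-0.001, 0.01, 0, 0, 0, 0, 0.6],
  [0, 0.0075, 0.015, 0, 0, 0, 0.6],
  [0, 0, 0.04, 0, 0, 0, 0.4],
  [0, 0, 0.04, 0, 0, 0, 0.4],
  [0, 0, 0.022, 0, 0, 0, 0.3],
  [0, 0, 0.01, 0, 0, 0, 0.1],
  [0, 0, 0.003, 0, 0, 0, -0.3],
  [0, 0, 0, 0, 0, 0, -0.8],
  [0, 0, 0, 0, 0, 0, -0.8],
  [0, 0, 0, 0, 0, 0, -0.8],
], newtons=60)

```text
t: 19.65
tcp_pos: [0.4611, 0.3628, 0.0574]
tool_rot: [0.036, 0.999, 0.001, 0.001]
force: [-0.8, 0.4, -0.8]
finger_gap: 0.405
gripper_force: 59.7
```

```bash
python3 - <<'E'
from h import *
for n in('top','scene','w1','w8'):
    d=dict(np.load(n+'.npz' if n[0]=='w' else n+'0.npz'));P=cloud(d).reshape(-1,3)
    q=P[(P[:,2]>.024)&(P[:,2]<.032)&(np.hypot(P[:,0]-.634,P[:,1]+.003)<.07)&(np.hypot(P[:,0]-.634,P[:,1]+.003)>.04)]
    if len(q)>30:print(n,'rim',len(q),cv2.minEnclosingCircle(q[:,:2].astype(np.float32)))
    k=P[(P[:,2]>.036)&(P[:,2]<.055)&(np.hypot(P[:,0]-.634,P[:,1]+.003)<.035)]
    if len(k):print(n,'post',len(k),np.median(k,0).round(4),k[:,2].max())
plan([])
E
```

```text
top rim 181 ((0.6316962242126465, -0.001186838955618441), 0.057817406952381134)
top post 11 [ 0.631  -0.0015  0.0446] 0.05115576004549016
scene rim 211 ((0.633320689201355, -0.0035470519214868546), 0.061597369611263275)
scene post 15 [ 0.6308 -0.0039  0.0427] 0.04847640870117842
w1 rim 168 ((0.6333611011505127, 0.048541005700826645), 0.023272566497325897)
w8 rim 449 ((0.6360340714454651, -0.0012609354453161359), 0.05832593888044357)
t 19.65 at [0.4611 0.3628 0.0574] yaw 85.84 tilt z [0.0021 0.0011] F [-0.8  0.4 -0.8] gap 0.405 grip 59.7 q6 -1.02
```

Emit:
drive_tool([
  [0, 0, -0.015, 0, 0, 0, -0.8],
  [0, 0, -0.03, 0, 0, 0, -0.8],
  [-0.01, -0.018, -0.025, 0, 0, 0, -0.8],
  [-0.02, -0.0356, -0.01, 0, 0, 0, -0.8],
  [-0.02, -0.0356, 0, 0, 0, 0, -0.8],
  [-0.02, -0.0356, 0, 0, 0, 0, -0.8],
  [-0.02, -0.0356, 0, 0, 0, 0, -0.8],
  [-0.02, -0.0356, 0, 0, 0, 0, -0.8],
  [-0.02, -0.0356, 0, 0, 0, 0, -0.8],
  [-0.02, -0.0356, 0, 0, 0, 0, -0.8],
])

```text
t: 20.65
tcp_pos: [0.5915, 0.0835, 0.1381]
tool_rot: [0.036, 0.999, 0.0, 0.001]
force: [0.8, 1.4, -1.1]
finger_gap: 0.4
gripper_force: 60.0
```

Emit:
drive_tool([
  [-0.02, -0.0356, 0, 0, 0, 0, -0.8],
  [-0.02, -0.0356, 0, 0, 0, 0, -0.8],
  [-0.006, -0.0105, 0, 0, 0, 0, -0.8],
  [-0.002, -0.004, 0, 0, 0, 0, -0.8],
  [0, 0, 0, 0, 0, 0, -0.8],
  [0, 0, 0, 0, 0, 0, -0.8],
])

```text
t: 21.25
tcp_pos: [0.6312, -0.0023, 0.1365]
tool_rot: [0.036, 0.999, 0.0, -0.001]
force: [0.4, 0.0, -1.9]
finger_gap: 0.402
gripper_force: 60.1
```

```bash
python3 - <<'E'
from h import *
plan([(.633,-.003,.0605,85.8)],step=.2)
d=grab('wrist'); P=cloud(d); im=d['image']; cv2.imwrite('pics/w9.png',im[:,:,::-1]); Q=P.reshape(-1,3)
r=np.hypot(Q[:,0]-.633,Q[:,1]+.003); q=Q[(Q[:,2]>.024)&(Q[:,2]<.032)&(r<.068)&(r>.045)]; print(len(q),cv2.minEnclosingCircle(q[:,:2].astype(np.float32)))
A=np.c_[2*q[:,:2],np.ones(len(q))]; print('LSQ mean rim',np.linalg.lstsq(A,(q[:,:2]**2).sum(1),rcond=None)[0], q.min(0),q.max(0))
E
```

```text
t 21.25 at [ 0.6312 -0.0023  0.1365] yaw 85.92 tilt z [-0.0012  0.0007] F [ 0.4  0.  -1.9] gap 0.402 grip 60.1 q6 -1.68
-> [ 6.33e-01 -3.00e-03  6.05e-02  8.58e+01] 1 rows
   [-0.0019, -0.0006, 0.076] [0.03, -0.07, 0.12]
2415 ((0.6356745958328247, -0.0046446118503808975), 0.058038659393787384)
LSQ mean rim [ 0.63512799 -0.00444549 -0.40039855] [ 0.57797358 -0.06227977  0.02401673] [0.67499014 0.05283731 0.02982321]
```

View pics/w9.png

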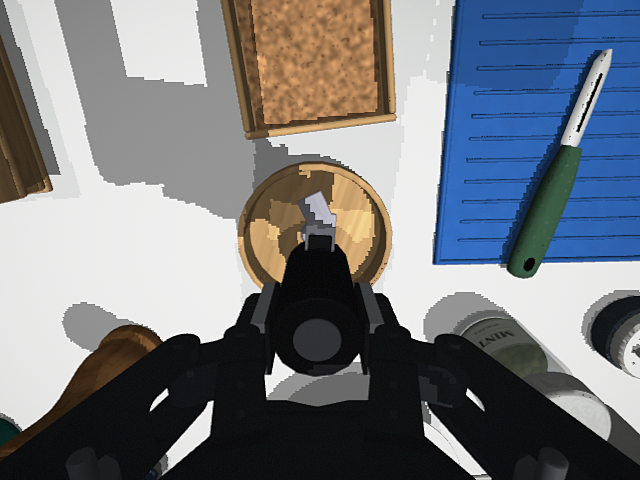

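The blade hangs upright over the dock (bowl centred at about 315,238). Shift by 3 mm and lower.

Emit:
drive_tool([
  [-0.0035, -0.0015, 0.005, 0, 0, 0, -0.8],
  [0, 0, 0.012, 0, 0, 0, -0.8],
  [0, 0, 0.015, 0, 0, 0, -0.8],
  [0, 0, 0.015, 0, 0, 0, -0.8],
  [0, 0, 0.013, 0, 0, 0, -0.8],
  [0, 0, 0.007, 0, 0, 0, -0.8],
  [0, 0, 0.003, 0, 0, 0, -0.8],
  [0, 0, 0, 0, 0, 0, -0.8],
])

```text
t: 22.1
tcp_pos: [0.6355, -0.0057, 0.0657]
tool_rot: [0.036, 0.999, 0.0, -0.0]
force: [-0.1, -0.3, -1.4]
finger_gap: 0.403
gripper_force: 60.0
```

Emit:
drive_tool([
  [0, 0, 0.003, 0, 0, 0, -0.8],
  [0, 0, 0.002, 0, 0, 0, -0.8],
  [0, 0, 0.001, 0, 0, 0, -0.8],
  [0, 0, 0, 0, 0, 0, -0.8],
])

```text
t: 22.5
tcp_pos: [0.6357, -0.0057, 0.0605]
tool_rot: [0.036, 0.999, -0.0, 0.0]
force: [0.4, -0.3, -1.0]
finger_gap: 0.398
gripper_force: 60.0
```

Emit:
drive_tool([
  [0, 0, 0.001, 0, 0, 0, -0.8],
  [0, 0, 0, 0, 0, 0, -0.8],
  [0, 0, 0, 0, 0, 0, 0.2],
  [0, 0, 0, 0, 0, 0, 0.2],
  [0, 0, -0.015, 0, 0, 0, 0.2],
  [0, 0, -0.035, 0, 0, 0, 0.2],
  [0, 0, -0.04, 0, 0, 0, 0.2],
  [0, 0, -0.02, 0, 0, 0, 0.2],
  [0, 0, 0, 0, 0, 0, 0.2],
])

```text
t: 23.4
tcp_pos: [0.6385, -0.0061, 0.1746]
tool_rot: [0.036, 0.999, -0.001, 0.005]
force: [0.1, -0.0, -0.8]
finger_gap: 0.598
gripper_force: 0.0
```

```bash
python3 - <<'E'
from h import *
plan([(.631,.176,.17,75.3)],step=.042)
d=grab('wrist'); P=cloud(d); im=d['image']; cv2.imwrite('pics/w10.png',im[:,:,::-1])
t=(P[...,2]>.066)&(P[...,2]<.082)&(np.hypot(P[...,0]-.635,P[...,1])<.06); W=P[t]; print(len(W),np.median(W[:,2]),cv2.minEnclosingCircle(W[:,:2].astype(np.float32)))
hsv=cv2.cvtColor(im,cv2.COLOR_RGB2HSV).astype(int); g=(hsv[...,0]>40)&(hsv[...,0]<95)&(hsv[...,1]>60)&(P[...,1]>.1)&(P[...,1]<.25)&(P[...,0]<.7)&(P[...,2]<.04)
c=max(cv2.findContours(g.astype(np.uint8),0,1)[0],key=cv2.contourArea); Wd=np.array([ray(d,*p[0],.018)[:2]*1000 for p in c],np.float32); print('handle',cv2.minAreaRect(Wd),np.percentile(P[g][:,2],90))
E
```

```text
t 23.4 at [ 0.6385 -0.0061  0.1746] yaw 85.85 tilt z [ 0.0097 -0.0018] F [ 0.1 -0.  -0.8] gap 0.598 grip 0.0 q6 -1.68
-> [ 0.631  0.176  0.17  75.3  ] 5 rows
   [0.0041, 0.0362, 0.0008] [-0.0, 0.11, 2.11]
   [0.0055, 0.036, 0.0009] [-0.0, 0.11, 2.11]
   [0.0068, 0.0358, 0.0009] [-0.0, 0.11, 2.11]
   [0.0081, 0.0355, 0.0009] [-0.0, 0.11, 2.11]
   [0.0094, 0.0352, 0.0009] [-0.0, 0.11, 2.11]
1956 0.07558053445089612 ((0.6355136036872864, -0.005565731320530176), 0.01792389340698719)
handle ((629.9808349609375, 169.53582763671875), (25.90267562866211, 102.80207061767578), 74.92012786865234) 0.019319561900864868
```

View pics/w10.png

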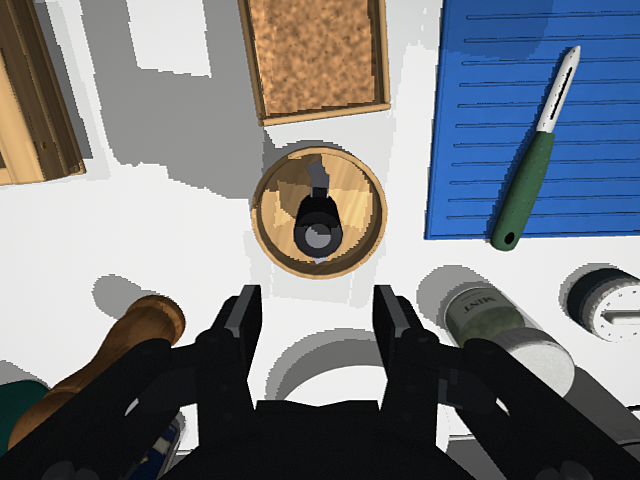

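The blade sits on the post, upright (319,235), top at 76 mm. The peeler is unchanged on the mat. Going to it.

Emit:
drive_tool([
  [0.002, 0.018, 0, 0, 0, 2.1, 0.2],
  [0.005, 0.036, 0, 0, 0, 2.1, 0.2],
  [0.006, 0.036, 0, 0, 0, 2.1, 0.2],
  [0.007, 0.036, 0.01, 0, 0, 2.1, 0.2],
  [0.008, 0.035, 0.03, 0, 0, 2.1, 0.2],
  [0.003, 0.013, 0.03, 0, 0, 0, 0.2],
  [0.001, 0.005, 0.02, 0, 0, 0, 0.2],
  [0, 0, 0.01, 0, 0, 0, 0.2],
  [0, 0, 0.005, 0, 0, 0, 0.2],
  [0, 0, 0, 0, 0, 0, 0.2],
])

```text
t: 24.45
tcp_pos: [0.633, 0.1755, 0.0637]
tool_rot: [0.128, 0.992, -0.0, -0.001]
force: [-0.3, 0.1, 0.4]
finger_gap: 0.6
gripper_force: 0.0
```

```bash
python3 - <<'E'
from h import *
d=grab('wrist'); P=cloud(d); im=d['image']; cv2.imwrite('pics/w11.png',im[:,:,::-1]); np.savez('w11.npz',**d)
hsv=cv2.cvtColor(im,cv2.COLOR_RGB2HSV).astype(int); g=(hsv[...,0]>40)&(hsv[...,0]<95)&(hsv[...,1]>60)&(P[...,1]>.1)&(P[...,1]<.25)&(P[...,0]<.7)&(P[...,2]<.04)
c=max(cv2.findContours(g.astype(np.uint8),0,1)[0],key=cv2.contourArea); Wd=np.array([ray(d,*p[0],.015)[:2]*1000 for p in c],np.float32); print('handle',cv2.minAreaRect(Wd),np.percentile(P[g][:,2],90))
plan([(.631,.174,.018,75.1)],step=.2)
E
```

```text
handle ((631.0073852539062, 173.9683837890625), (23.765911102294922, 104.61824035644531), 74.04124450683594) 0.019285475231639388
t 24.5 at [0.6337 0.1755 0.0646] yaw 75.29 tilt z [ 0.0004 -0.    ] F [ 0.6  0.3 -0.2] gap 0.598 grip 0.0 q6 -1.21
-> [6.31e-01 1.74e-01 1.80e-02 7.51e+01] 1 rows
   [0.0022, -0.0022, 0.0466] [0.0, 0.02, 0.19]
```

View pics/w11.png

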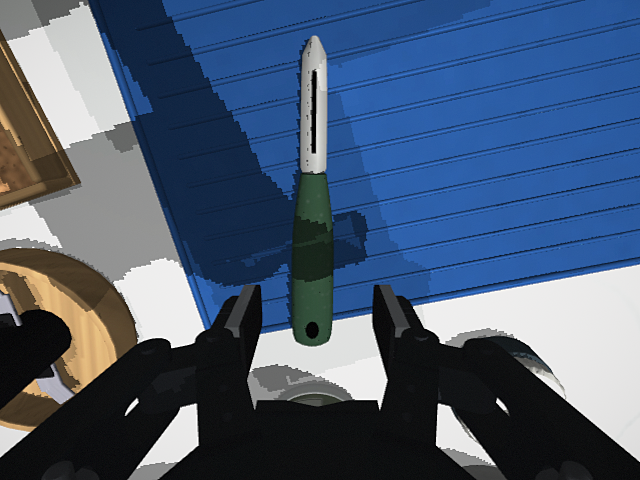

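The peeler is between the fingers (handle at 313,260), aligned with the tool.

Emit:
drive_tool([
  [0.001, -0.002, 0.015, 0, 0, 0, 0.2],
  [0.001, 0, 0.017, 0, 0, 0, 0.2],
  [0, 0, 0.009, 0, 0, 0, 0.1],
  [0, 0, 0.004, 0, 0, 0, 0],
  [0, 0, 0, 0, 0, 0, -0.5],
  [0, 0, 0, 0, 0, 0, -0.9],
  [0, 0, 0, 0, 0, 0, -0.9],
  [0, 0, 0, 0, 0, 0, -0.9],
], newtons=50)

```text
t: 25.3
tcp_pos: [0.6312, 0.1749, 0.0198]
tool_rot: [0.128, 0.992, 0.0, 0.0]
force: [0.2, -0.6, -1.2]
finger_gap: 0.279
gripper_force: 51.4
```

```bash
python3 - <<'E'
from h import *
for n in('top','scene'):
    d=dict(np.load(n+'0.npz'));P=cloud(d).reshape(-1,3)
    q=P[(P[:,2]>.018)&(P[:,2]<.034)&(P[:,0]>.29)&(P[:,0]<.58)&(abs(P[:,1])<.08)&(np.hypot(P[:,0]-.634,P[:,1]+.003)>.07)]
    print(n,len(q),cv2.minAreaRect((q[:,:2]*1000).astype(np.float32)))
u=np.array([np.cos(np.radians(183)),np.sin(np.radians(183))]); g=np.array([.438,-.0005])-.0325*u; print(g)
plan([(.631,.174,.09,93),(*g,.09,93)],step=.042)
E
```

```text
top 448 ((438.1524658203125, 2.2140274047851562), (229.92169189453125, 104.09856414794922), 3.022686243057251)
scene 628 ((438.4367980957031, 0.12178802490234375), (235.7083282470703, 106.68272399902344), 2.80366587638855)
[0.47045546 0.00120092]
t 25.3 at [0.6312 0.1749 0.0198] yaw 75.35 tilt z [0.0009 0.0001] F [ 0.2 -0.6 -1.2] gap 0.279 grip 51.4 q6 -1.22
-> [6.31e-01 1.74e-01 9.00e-02 9.30e+01] 3 rows
   [-0.0, -0.0003, -0.0234] [0.0, 0.02, -5.88]
   [-0.0, -0.0003, -0.0234] [0.0, 0.02, -5.88]
   [0.0, -0.0003, -0.0234] [0.0, 0.02, -5.88]
-> [4.70455460e-01 1.20091858e-03 9.00000000e-02 9.30000000e+01] 6 rows
   [0.0282, -0.0274, 0.0] [0.0, 0.0, 0.0]
   [0.0282, -0.0274, 0.0] [0.0, 0.0, 0.0]
   [0.0282, -0.0274, 0.0] [0.0, 0.0, 0.0]
   [0.0282, -0.0274, 0.0] [0.0, 0.0, 0.0]
   [0.0282, -0.0274, 0.0] [0.0, 0.0, 0.0]
   [0.0282, -0.0274, 0.0] [0.0, 0.0, 0.0]
```

Emit:
drive_tool([
  [0, 0, -0.012, 0, 0, 0, -0.9],
  [0, 0, -0.028, 0, 0, -4.6, -0.9],
  [0, 0, -0.028, 0, 0, -6.5, -0.9],
  [0, 0, -0.012, 0, 0, -6.5, -0.9],
  [0.014, -0.0135, 0, 0, 0, 0, -0.9],
  [0.028, -0.027, 0, 0, 0, 0, -0.9],
  [0.028, -0.027, 0, 0, 0, 0, -0.9],
  [0.028, -0.027, 0, 0, 0, 0, -0.9],
  [0.028, -0.027, 0, 0, 0, 0, -0.9],
  [0.024, -0.023, 0, 0, 0, 0, -0.9],
])

```text
t: 26.3
tcp_pos: [0.4874, 0.0218, 0.1004]
tool_rot: [-0.026, 1.0, -0.0, 0.0]
force: [-0.1, -0.4, -1.0]
finger_gap: 0.273
gripper_force: 51.5
```

Emit:
drive_tool([
  [0.014, -0.0135, 0, 0, 0, 0, -0.9],
  [0.005, -0.005, 0.01, 0, 0, 0, -0.9],
  [0, 0, 0.015, 0, 0, 0, -0.9],
  [0, 0, 0.005, 0, 0, 0, -0.9],
  [0, 0, 0, 0, 0, 0, -0.9],
  [0, 0, 0, 0, 0, 0, -0.9],
])

```text
t: 26.9
tcp_pos: [0.4711, 0.0035, 0.0698]
tool_rot: [-0.026, 1.0, -0.0, 0.001]
force: [0.5, -0.7, -0.1]
finger_gap: 0.273
gripper_force: 51.6
```

```bash
python3 - <<'E'
from h import *
plan([(.4708,.0025,.0208,93)],step=.2)
d=grab('wrist'); save(d,'w12.png')
E
```

```text
t 26.9 at [0.4711 0.0035 0.0698] yaw 92.97 tilt z [ 0.0011 -0.0003] F [ 0.5 -0.7 -0.1] gap 0.273 grip 51.6 q6 -1.85
-> [4.708e-01 2.500e-03 2.080e-02 9.300e+01] 1 rows
   [0.0004, -0.0009, 0.049] [-0.02, 0.06, -0.03]
```

View pics/w12.png

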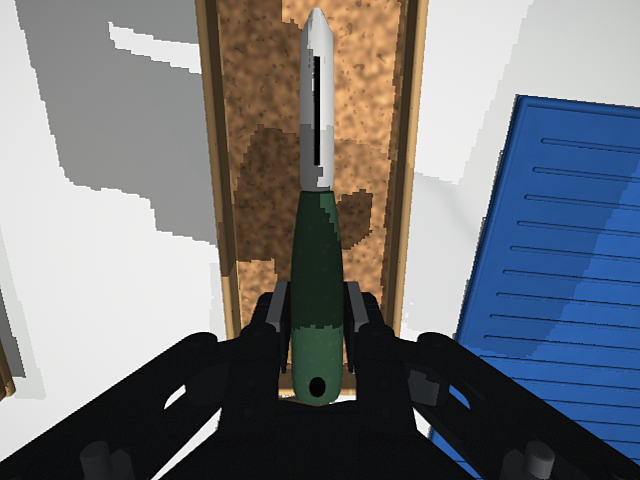

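The peeler is centred over the tray and parallel to it. Lowering.

Emit:
drive_tool([
  [0, -0.001, 0.012, 0, 0, 0, -0.9],
  [0, 0, 0.015, 0, 0, 0, -0.9],
  [0, 0, 0.012, 0, 0, 0, -0.9],
  [0, 0, 0.006, 0, 0, 0, -0.9],
  [0, 0, 0.003, 0, 0, 0, -0.9],
  [0, 0, 0.001, 0, 0, 0, -0.9],
  [0, 0, 0, 0, 0, 0, -0.9],
])

```text
t: 27.65
tcp_pos: [0.4705, 0.0024, 0.0204]
tool_rot: [-0.026, 1.0, -0.0, 0.0]
force: [0.8, -0.5, -1.2]
finger_gap: 0.28
gripper_force: 51.6
```

Emit:
drive_tool([
  [0, 0, 0, 0, 0, 0, -0.2],
  [0, 0, 0, 0, 0, 0, -0.1],
  [0, 0, 0, 0, 0, 0, -0.1],
  [0, 0, -0.012, 0, 0, 0, -0.1],
  [0, 0, -0.035, 0, 0, 0, -0.1],
  [0, 0, -0.04, 0, 0, 0, 0],
  [0, 0, -0.04, 0, 0, 0, 0],
  [0, 0, -0.03, 0, 0, 0, 0],
  [0, 0, -0.01, 0, 0, 0, 0],
  [0, 0, 0, 0, 0, 0, 0],
])

```text
t: 28.65
tcp_pos: [0.4713, 0.0023, 0.1891]
tool_rot: [-0.026, 1.0, -0.001, 0.002]
force: [-0.1, -0.3, -1.3]
finger_gap: 0.505
gripper_force: 0.0
```

```bash
python3 - <<'E'
from h import *
plan([]); w=grab('wrist'); d=grab('scene')
cv2.imwrite('pics/end.png',np.hstack([cv2.resize(w['image'],(400,300)),cv2.resize(d['image'][160:340,200:440],(400,300),interpolation=cv2.INTER_CUBIC)])[:,:,::-1])
E
```

```text
t 28.65 at [0.4713 0.0023 0.1891] yaw 92.95 tilt z [ 0.0042 -0.001 ] F [-0.1 -0.3 -1.3] gap 0.505 grip 0.0 q6 -1.86
```

View pics/end.png

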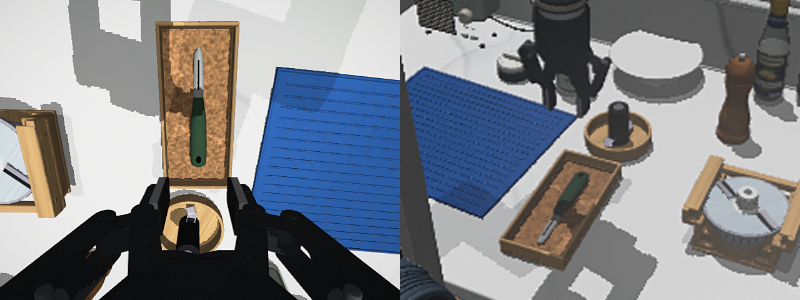

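The peeler lies flat in the tray, the blade is on its post and the discs are in the rack. The gripper is clear of everything, so I'm handing in.

```bash
python3 -c "
from station import manip
print(manip.sign_off())"
```

```text
the job is handed in; nothing more can be done
None
```

I put all four tools away in the order asked and handed the job in at about 29 s: both discs fully home in the rack, the chopping blade on its post and the peeler flat in the tray. The pepper mill, herb jar and timer were not touched.

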